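Open the sample lane barrier and push the tube rack through

TASK

With the fingers only, push the counterweighted barrier arm up past its balance point so that it stays raised by itself. Then push the tube rack along the lane, under the raised barrier, until it stands against the stop at the far end, still upright with its tubes in it. Do not lift or carry the rack, and leave the two small bottles and the dish beside the lane alone.

Things in the scene. Friction and masses are not known exactly. Their poses are not given: they have to be found in the camera images.
- gate: fixed lane between two low guide strips. Origin on the work surface, mid-lane, right under the barrier arm; z up, x across the lane to the hinge post, y along it; the rack starts on the +y side and the end stop is on the -y side. Strips 8 mm high, inner faces at x = -29 and +29, y = -260 to 200 mm. Stop 30 mm high, near face at y = -260 mm. Hinge post 84 mm high, x 77 to 153, y -45 to 45 mm.
- barrier_hinge (a point): the barrier's hinge axis, at gate x = +105, y = 0, z = 70 mm; the axis runs along the gate's y. Does not move with the arm.
- push_point (a point): a spot near the free end of the barrier arm, on its centre line, 179 mm from the hinge; moves with the arm, a square bar 14 x 14 mm that ends 20 mm farther on. Arm down: level, its underside 63 mm above the work surface, at gate x = -74, y = 0 mm, nothing under it; a 63 mm high, 18 mm wide rest post at x = -41 mm carries it. A finger tilted sideways (along the gate's y) can reach under it.
- barrier (a joint): angle of the barrier arm in rad: 0 = down, level across the lane; grows as the free end rises and swings over the lane to the hinge post; 1.50 = raised, at its stop. A steel weight at the hinge balances it at about 0.6: below 0.5 it falls back, beyond 0.72 it goes on up to the stop by itself (damped, 1 to 2 s) and stays. Raising takes about 1 N upward near the free end.
- rack: clear tube rack, 48 wide (its x) x 211 long (its y) x 60 mm high, about 0.12 kg plus the tubes, loose, standing in the lane before the barrier, its length along the lane. Origin at the centre of its underside. Its ends are flat upright walls, 48 mm wide, 106 mm from the origin. At the end stop its origin lies at gate y = -154 mm.
- tube_1: capped sample tube, 17 mm thick, 80 mm long, standing loose in the rack in a 20 mm cell; its foot 4 mm above the work surface, its cap 84 mm above it (higher than the lowered arm's underside at 63 mm). Origin at the centre of its underside, z along it.
- tube_2: like tube_1, in another cell of the rack
- tube_3: like tube_1, in another cell of the rack
- dropper: bystander: white dropper bottle with a coloured cap, 24 mm thick, 68 mm high, beside the rack on the robot's side. Origin at the centre of its underside.
- dish: bystander: round clear dish with lid, 63 mm wide, 16 mm high, behind the lane. Origin at the centre of its underside.
- brown: bystander: small brown glass bottle with a black rubber bulb, 34 mm thick, 102 mm high, behind the lane. Origin at the centre of its underside.
Things that resemble listed ones, but are neither listed nor needed, are in the scene too. What is shaped like the tube_3 but yellow is not meant.

How it is judged:
On the way, in this order (a step that is already met when the one before it is completed fails the run):
1. the barrier stands raised by itself, untouched, while the rack is still before it (value of joint barrier above 1.25 rad and contact force between the fingers and gate below 0.1 N and y of rack in the frame of gate above 0.11 m), for 0.2 s.
2. the rack stands at the end stop (y of rack in the frame of gate below -0.142 m), for 0.1 s.
At the end, for the whole second after the job is handed in: the barrier stands raised by itself (joint beyond 1.25 rad); the rack stands upright and still between the guide strips within 12 mm of the end stop, its three tubes upright in it (value of joint barrier above 1.25 rad and y of rack in the frame of gate below -0.142 m and x of rack in the frame of gate between -0.012 and 0.012 m and angle between rack's own z axis and vertical below 0.08 rad and linear speed of rack below 0.02 m/s and horizontal distance between each of tube_1, tube_2, tube_3 and rack below 0.08 m and angle between each of tube_1, tube_2, tube_3's own z axis and vertical below 0.25 rad); the robot touches nothing.
It fails at once if the rack is lifted, carried or tipped (height (world z) of rack above 0.015 m or angle between rack's own z axis and vertical above 0.2 rad).
It fails at once if a tube is lifted out of the rack (height (world z) of any of tube_1, tube_2, tube_3 above 0.03 m).
It fails at once if a bottle or the dish is moved more than 2 cm or knocked over (distance of any of dropper, dish, brown from where it was at the start of the episode above 0.02 m or angle between any of dropper, brown's own z axis and vertical above 0.4 rad).
It also fails if it takes over 59 s, if anything falls off the work surface, if the arm or the gripper's body presses on something with over 40 N, if the wrist force passes 120 N, or if a joint passes its speed limit or range.

ROBOT

A 7-joint arm with a two-finger parallel gripper is mounted at the origin on a cart in front of the work surface, level with it; the furniture and walls round the work are solid. World frame = base frame: x ahead of the robot, y to its left, z up, the work surface at z = 0. Lengths are in m, angles in rad, forces in N, time in s.
With the tool pointing down it reaches from about 0.425 to 0.825 m from the base axis. Payload 3.6 kg.
Tool frame: the origin (TCP) lies where the fingers leave the gripper's body, on its centre line; the fingertips stand 73 mm ahead of it and the grasp point (between the pads) lies 54 mm ahead of it; x points along the fingers, y is the direction in which the jaws open and shut, and the axes are right-handed (so a half turn about x gives the same grasp; the last joint's range is limited). The gripper opens to 85 mm and grips with 20 to 120 N. Pads are 22 mm wide; open, the fingers measure 114 mm over their backs; the gripper's body (76 mm by 85 mm) begins 54 mm behind the grasp point. The pads swing forward as they close: fully open they stand 13 mm farther back than shut.
Start: joints at [1.159, 0.615, -0.013, 1.423, 0.008, 1.103, -0.04], TCP at [0.245, -0.602, 0.304] pointing down, gripper open.
Joint ranges: [-3.12, 3.12], [-0.3, 2.06], [-1.34, 1.32], [0.26, 2.42], [-1.36, 4.5], [0.01, 1.98], [-2.84, 2.84]. Speed limits (rad/s): [2.79, 2.79, 3.14, 3.14, 3.14, 3.14, 3.14].

INTERFACE

Orientations are given as a unit quaternion [x, y, z, w].
In Python, from station import arm, snapshot, camera_info, ticket gives the robot as it stands. Calls block until the motion is done:
- arm.movep(position, orientation): joint-space move of the TCP to a pose.
- arm.line_to(position, velocity=0.15, ori=None): straight line of the TCP; ori=None keeps the orientation; velocity is the mean speed in m/s.
- arm.move_j(angles): joint-space move.
- arm.move_gripper(opening, effort=None): opening from 0.0 (shut) to 1.0 (fully open); effort is the grip in N (None keeps the last); returns when the fingers have stopped.
- arm.pause(seconds).
- arm.ik(position, orientation): joint angles nearest the present ones, or None.
- snapshot(name): name is "side" or "top"; returns the picture (384x512x3 uint8, blue, green, red); there is no depth.
- camera_info(name): a dict with "fx", "fy", "cx", "cy" (pixels), "R" (3x3) and "t" (3): a world point X has camera coordinates R X + t. Camera axes: x right, y down, z forward; pixel columns grow to the right and rows downward; lengths in m; the calibration is good to about 2 mm. A picture is of the moment at which its call begins. camera_info takes no time and is no camera call.
A pose or a line that the arm cannot do raises arm.MotionError and nothing moves.
- ticket.finish_job(): hands the job in, once; it reports no verdict.
Readings, each from a call of its own:
- arm.read_time(): time.
- arm.read_joint_positions(): joint angles.
- arm.read_dq(): joint speeds.
- arm.read_effort(): joint torques, N m.
- arm.read_tool_pos(): TCP position.
- arm.read_eef_rot(): TCP orientation.
- arm.read_ft_force(): force on the tool from outside, world axes, zero at the start.
- arm.read_wrist_torque(): the same for the moment, N m.
- arm.read_opening(): opening from 0.0 (shut) to 1.0 (fully open).
Only numpy, scipy, OpenCV 4.12 (cv2) and the standard library are available. Lean on these libraries where they do the work, as an engineer would, in place of code of your own. Each camera call takes 0.05 s, during which the arm holds its last target.

## Working session

There is one attempt and no reset: what is moved stays moved. The work goes in short steps, each a Python script; the robot and the scene stay as the last script left them, time stands still between calls to the robot, and variables do not carry over. Pictures are saved under pics/ and viewed, and the job is handed in when it is done.

```bash
mkdir -p pics; ls; python3 - <<'E'
from station import arm, snapshot, camera_info
import cv2
for n in("side","top"):
    cv2.imwrite(f"pics/{n}0.png",snapshot(n)); c=camera_info(n); print(n,c)
print(arm.read_time(),arm.read_tool_pos(),arm.read_eef_rot())
E
```

```text
pics
side {'fx': 455.5611207968185, 'fy': 455.5611207968185, 'cx': 250.24637445626556, 'cy': 193.52470470998966, 'R': array([[-0.96528327, -0.26103449, -0.00944485],
       [-0.12431095,  0.49089158, -0.86230635],
       [ 0.22972809, -0.8311958 , -0.50629887]]), 't': array([0.44463934, 0.20751161, 0.83243595])}
top {'fx': 363.21066878935017, 'fy': 363.21066878935017, 'cx': 259.7037584271973, 'cy': 192.25433881166546, 'R': array([[ 0.01175902, -0.99986934, -0.01109171],
       [-0.98304296, -0.00952966, -0.18312761],
       [ 0.18299798,  0.01305703, -0.98302658]]), 't': array([-0.12143442,  0.5273211 ,  0.88653864])}
0.1 [ 0.2443995  -0.60172835  0.30282544] [-0.69381743 -0.13640407  0.69415812 -0.13474351]
```

View pics/side0.png

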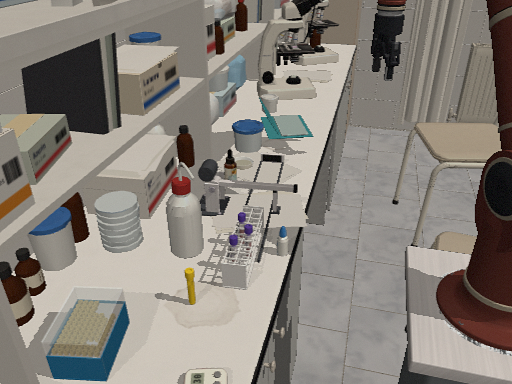

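View pics/top0.png

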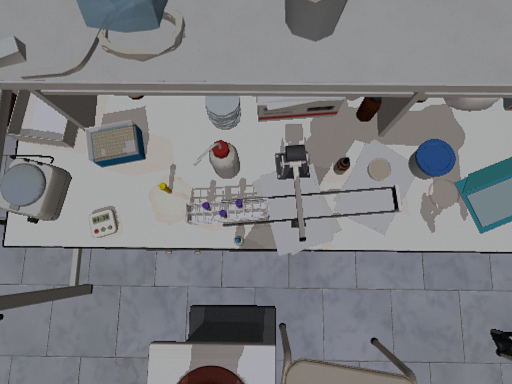

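The side view shows the rack at (245,245), the barrier arm running from the post (212,190) to its free end (297,188), and the dropper at (283,240). In the top view the lane runs from (190,212) to its stop at (397,200). The arm's free end is at (302,238) and the post at (292,160). I'll zoom in to measure.

```bash
python3 - <<'E'
import cv2
t=cv2.imread("pics/top0.png"); s=cv2.imread("pics/side0.png")
cv2.imwrite("pics/tz.png",cv2.resize(t[130:260,170:420],None,fx=3.2,fy=3.2,interpolation=cv2.INTER_CUBIC))
cv2.imwrite("pics/sz.png",cv2.resize(s[140:300,180:320],None,fx=3.7,fy=3.7,interpolation=cv2.INTER_CUBIC))
E
```

```text
(no output)
```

View pics/tz.png

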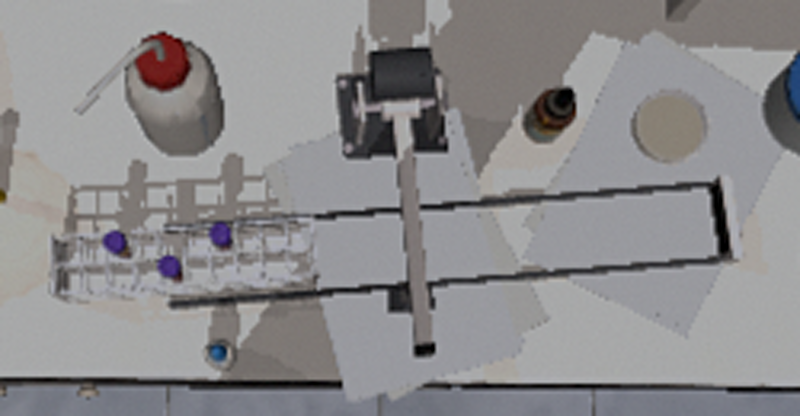

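View pics/sz.png

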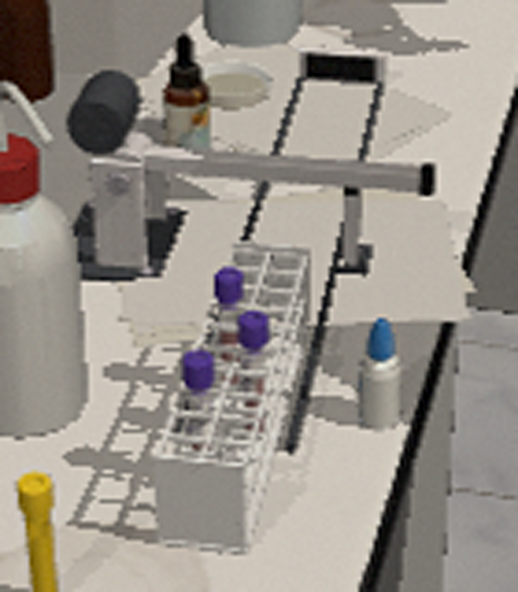

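```bash
cat > h.py <<'E'
import numpy as np
from station import arm, snapshot, camera_info
from scipy.optimize import least_squares
from scipy.spatial.transform import Rotation as Rt
def proj(n,X):
    c=camera_info(n); p=c["R"]@np.asarray(X)+c["t"]; return np.array([c["fx"]*p[0]/p[2]+c["cx"],c["fy"]*p[1]/p[2]+c["cy"]])
def back(n,uv,z):
    c=camera_info(n); d=c["R"].T@np.array([(uv[0]-c["cx"])/c["fx"],(uv[1]-c["cy"])/c["fy"],1]); o=-c["R"].T@c["t"]
    return o+d*(z-o[2])/d[2]
def T(p): return np.array([p[0]/3.2+170,p[1]/3.2+130])
def S(p): return np.array([p[0]/3.7+180,p[1]/3.7+140])
def g2w(g,p):
    c,s=np.cos(g[2]),np.sin(g[2]); return np.array([g[0]+c*p[0]-s*p[1],g[1]+s*p[0]+c*p[1],p[2]])
E
python3 - <<'E'
from h import *
G=[("top",T((172,304)),(-31,200,8)),("top",T((168,228)),(31,200,8)),("top",T((722,182)),(33,-260,30)),("top",T((734,260)),(-33,-260,30)),
("top",T((424,349)),(-94,0,72)),("side",S((293,450)),(-31,200,4)),("side",S((428,179)),(-94,0,70)),("side",S((342,68)),(0,-260,15))]
f=lambda g:np.concatenate([proj(n,g2w(g,np.array(p)/1000))-u for n,u,p in G])
r=least_squares(f,[.5,-.2,0],loss="soft_l1"); print(r.x); print(f(r.x).reshape(-1,2).round(1))
np.save("g.npy",r.x);g=r.x
R=[("side",S((160,540)),(24,106,0)),("side",S((245,550)),(-24,106,0)),("side",S((157,460)),(24,106,60)),("side",S((247,462)),(-24,106,60)),("side",S((310,250)),(-24,-106,60)),("side",S((235,247)),(24,-106,60))
,("top",T((56,296)),(-24,106,60)),("top",T((314,285)),(-24,-106,60)),("top",T((316,222)),(24,-106,60))]
f=lambda q:np.concatenate([proj(n,g2w(q,np.array(p)/1000))-u for n,u,p in R])
r=least_squares(f,[.5,.0,0],loss="soft_l1"); print("rack",r.x); print(f(r.x).reshape(-1,2).round(1)); q=r.x
c,s=np.cos(g[2]),np.sin(g[2]); d=q[:2]-g[:2]; print("rack in gate",c*d[0]+s*d[1],-s*d[0]+c*d[1])
for nm,p,z in(("dropper",T((219,352)),.068),("brown",T((563,100)),.1),("dish",T((671,125)),.016)):print(nm,back("top",p,z))
print("dropper base side",back("side",S((380,425)),0), back("side",S((381,322)),.068))
for p in((-74,0,70),(105,0,70),(0,-154,0),(0,280,0)):print(p,g2w(g,np.array(p)/1000))
E
```

```text
[ 0.49682103 -0.21545408  0.08766351]
[[-0.8 -0.5]
 [-0.9  0.1]
 [-0.  -1. ]
 [-0.1 -0.5]
 [ 0.7  2.3]
 [-0.9 -1.4]
 [ 2.5 -0.3]
 [ 0.5  0.1]]
rack [ 0.47949501 -0.03455951  0.07284108]
[[-0.2  1. ]
 [ 1.   1.4]
 [-0.7 -1.6]
 [ 0.1  0.8]
 [ 1.5 -1.4]
 [ 0.9 -2.6]
 [-2.1 -0.2]
 [ 1.7 -2. ]
 [-0.2 -1.1]]
rack in gate -0.0014219433967051533 0.1817168531199543
dropper [ 0.40497399 -0.06515209  0.068     ]
brown [ 0.59855073 -0.32768132  0.1       ]
dish [ 0.60100589 -0.43671519  0.016     ]
dropper base side [ 0.40370623 -0.05433475  0.        ] [ 0.40604686 -0.05951376  0.068     ]
(-74, 0, 70) [ 0.42310519 -0.22193287  0.07      ]
(105, 0, 70) [ 0.60141783 -0.2062612   0.07      ]
(0, -154, 0) [ 0.51030393 -0.36886272  0.        ]
(0, 280, 0) [0.47230668 0.06347073 0.        ]
```

```bash
cat >> h.py <<'E'
G=np.load("g.npy"); Rg=Rt.from_euler("z",G[2])
def quat(th,sgn=1):
    # tool x tilted th from down toward gate +y ; tool y = +-gate x
    x=np.array([0,np.sin(th),-np.cos(th)]); y=np.array([sgn*1.,0,0]); z=np.cross(x,y)
    return (Rg*Rt.from_matrix(np.c_[x,y,z])).as_quat()
def tip(p,th):  # gate mm tip -> world TCP
    x=np.array([0,np.sin(th),-np.cos(th)]); return g2w(G,np.array(p)/1000-0.073*x)
def raisept(phi,r=175,dz=0): # tip y=+8; contact at y=-7 , 21mm below underside
    c=np.array([105-r*np.cos(phi)+7*np.sin(phi),8,70+r*np.sin(phi)-7*np.cos(phi)]); return c
E
python3 - <<'E'
from h import *
for n,p,z in(("yellow",(165,187),.08),("wash",T((160,60)),.15)):print(n,back(n="top",uv=p,z=z))
print(back("side",(192,303),0))
for thd in(45,55,60):
  for sg in(1,-1):
    th=np.radians(thd); P=[(-72,-60,150),(-72,-60,32),(-72,8,32)]+[tuple(raisept(f)-[0,0,15]) for f in(.2,.5,.8,.95)]
    J=[arm.ik(tip(p,th),quat(th,sg)) for p in P]
    print(thd,sg,[None if j is None else np.round(j,2).tolist() for j in J])
for sg in(1,-1):
    print(sg,[None if (j:=arm.ik(tip((0,y,z),0),quat(0,sg))) is None else np.round(j,2).tolist() for y,z in((315,130),(315,25),(100,25),(-48,25))])
E
```

```text
yellow [0.53369544 0.12049663 0.08      ]
wash [ 0.61236611 -0.02289139  0.15      ]
[0.53815424 0.12906612 0.        ]
45 1 [[1.1, 0.89, -0.56, 1.51, -0.15, 1.37, 0.77], [1.09, 1.06, -0.53, 1.54, -0.09, 1.2, 0.81], [1.06, 1.02, -0.56, 1.71, -0.12, 1.05, 0.78], [1.06, 0.94, -0.58, 1.69, -0.15, 1.13, 0.76], [1.04, 0.88, -0.59, 1.63, -0.19, 1.22, 0.71], [1.0, 0.85, -0.61, 1.53, -0.21, 1.32, 0.65], [0.97, 0.85, -0.61, 1.47, -0.22, 1.36, 0.62]]
45 -1 [[0.6, 0.86, 0.38, 1.53, -0.64, 1.58, -1.83], [0.63, 1.02, 0.31, 1.56, -0.67, 1.4, -1.76], [0.57, 0.96, 0.27, 1.72, -0.71, 1.28, -1.75], [0.55, 0.89, 0.31, 1.71, -0.7, 1.37, -1.79], [0.51, 0.83, 0.34, 1.65, -0.7, 1.46, -1.87], [0.46, 0.81, 0.37, 1.55, -0.71, 1.56, -1.95], [0.44, 0.81, 0.38, 1.49, -0.73, 1.61, -2.0]]
55 1 [[1.13, 0.99, -0.58, 1.44, -0.21, 1.5, 0.78], [1.12, 1.15, -0.55, 1.44, -0.14, 1.36, 0.84], [1.09, 1.11, -0.58, 1.62, -0.18, 1.2, 0.83], [1.09, 1.04, -0.6, 1.61, -0.21, 1.26, 0.8], [1.07, 0.98, -0.61, 1.56, -0.25, 1.34, 0.75], [1.03, 0.94, -0.62, 1.47, -0.28, 1.42, 0.69], [1.0, 0.94, -0.63, 1.42, -0.29, 1.46, 0.65]]
55 -1 [[
[... 626 characters left out ...]
 0.66]]
60 -1 [[0.63, 1.0, 0.43, 1.42, -0.73, 1.85, -1.77], [0.67, 1.16, 0.35, 1.41, -0.74, 1.7, -1.71], [0.61, 1.1, 0.31, 1.6, -0.76, 1.57, -1.69], [0.58, 1.03, 0.35, 1.59, -0.76, 1.64, -1.72], [0.55, 0.97, 0.38, 1.55, -0.78, 1.73, -1.79], [0.5, 0.95, 0.42, 1.47, -0.82, 1.82, -1.87], [0.48, 0.94, 0.44, 1.41, -0.85, 1.87, -1.92]]
1 [[0.07, 0.54, -0.47, 2.01, 0.38, 0.68, -0.55], [-0.13, 0.69, -0.18, 2.09, 0.32, 0.38, -0.48], [0.36, 0.72, -0.26, 2.03, 0.41, 0.44, -0.12], [0.6, 0.77, -0.24, 1.85, 0.32, 0.55, 0.23]]
-1 [[0.45, 0.77, -1.15, 2.0, 0.87, 0.98, 2.08], [0.42, 1.01, -1.15, 2.08, 1.21, 0.98, 1.8], [-0.04, 0.73, 0.35, 2.04, -0.55, 0.45, -2.32], [0.2, 0.8, 0.39, 1.86, -0.52, 0.58, -2.13]]
```

```bash
python3 - <<'E'
from h import *
import cv2
th=np.radians(55);q=quat(th,1)
arm.move_gripper(0.0)
arm.movep(tip((-72,-75,170),th),q)
arm.line_to(tip((-72,-75,28),th),0.2)
print(arm.read_time(),arm.read_ft_force())
cv2.imwrite("pics/s1.png",cv2.resize(snapshot("side")[100:300,130:400],None,fx=2.9,fy=2.9)); cv2.imwrite("pics/t1.png",cv2.resize(snapshot("top")[130:260,170:420],None,fx=3.2,fy=3.2))
p=g2w(G,np.array((-72,-75,28))/1000);print("tip expected px zoom",(proj("side",p)-[130,100])*2.9,(proj("top",p)-[170,130])*3.2)
E
```

```text
3.05 [0.42081105 0.0019389  0.12405911]
tip expected px zoom [468.00118081 253.25468316] [510.71603568 324.47562104]
```

View pics/s1.png

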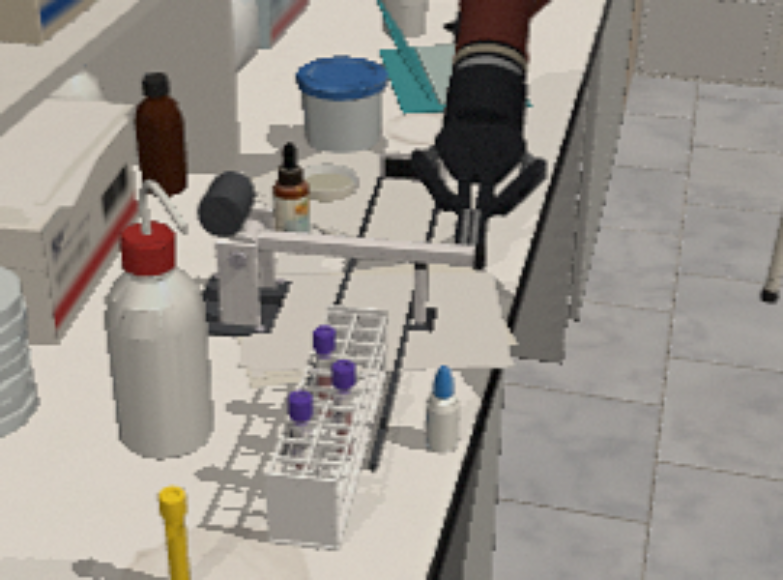

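View pics/t1.png

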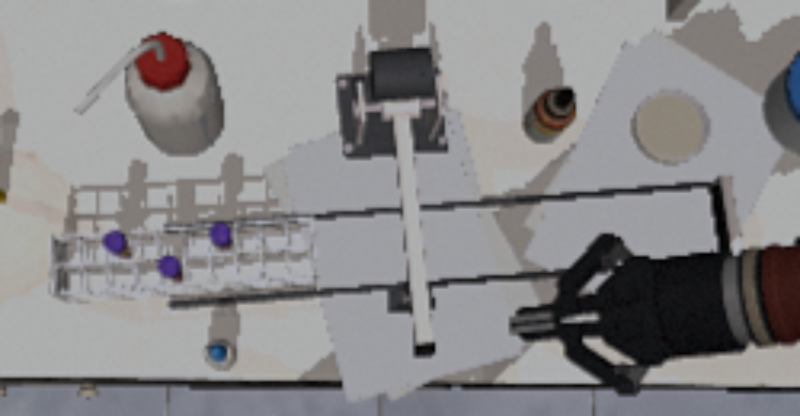

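The fingertips show at (512,322) in the top view, as predicted. They line up with the bar inside its end at (424,350), so I'll go under and raise it.

```bash
python3 - <<'E'
from h import *
import cv2
th=np.radians(55);q=quat(th,1)
arm.line_to(tip((-72,8,28),th),0.12); print("under",arm.read_ft_force())
for f in (0,.1,.2,.3,.4,.5,.6,.7,.8,.9):
    p=raisept(f,r=175); p[2]-=20
    arm.line_to(tip(p,th),0.12)
    print(f,arm.read_ft_force().round(2) if hasattr(arm.read_ft_force(),'round') else arm.read_ft_force())
print(arm.read_time())
cv2.imwrite("pics/s2.png",cv2.resize(snapshot("side")[100:300,130:400],None,fx=2.9,fy=2.9))
arm.pause(.3)
E
```

```text
under [1.28797658 0.26746727 0.6968694 ]
0 [ 1.13 -0.15 -0.94]
0.1 [ 1.   -0.54 -1.37]
0.2 [ 0.7  -1.05 -0.73]
0.3 [ 0.29 -0.79 -0.36]
0.4 [-0.06 -0.04 -0.11]
0.5 [-0.64  0.25 -0.1 ]
0.6 [ 0.49  0.59 -0.41]
0.7 [-0.56 -0.44 -1.19]
0.8 [ 0.09 -0.59 -0.39]
0.9 [-0.46 -1.04  0.66]
6.9667
```

View pics/s2.png

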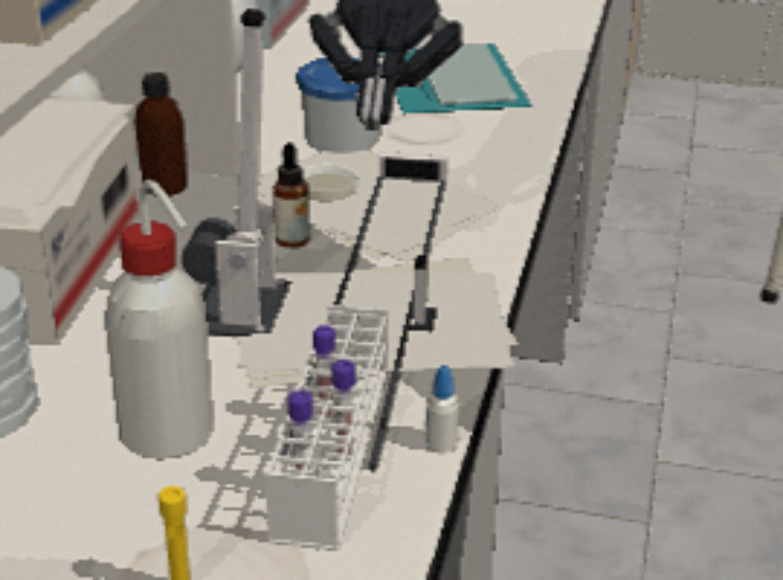

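The barrier now stands upright, with its bar from (250,235) up to (253,18), clear of the fingers. The rack hasn't moved. Next I'll go over and behind it.

```bash
python3 - <<'E'
from h import *
import cv2
th=np.radians(55)
arm.line_to(tip((-40,-10,220),th),0.25)
arm.pause(.3)
q=quat(0,1)
arm.movep(tip((-30,150,230),0),q)
arm.move_gripper(0.15)
arm.movep(tip((-3,320,180),0),q)
arm.line_to(tip((-3,313,31),0),0.2)
print(arm.read_time(),arm.read_ft_force(),arm.read_opening())
cv2.imwrite("pics/s3.png",cv2.resize(snapshot("side")[100:300,130:400],None,fx=2.9,fy=2.9)); cv2.imwrite("pics/t3.png",cv2.resize(snapshot("top")[130:260,150:400],None,fx=3.2,fy=3.2))
E
```

```text
10.6667 [ 0.24732462 -0.55046858 -0.19393936] 0.14978054870287133
```

View pics/s3.png

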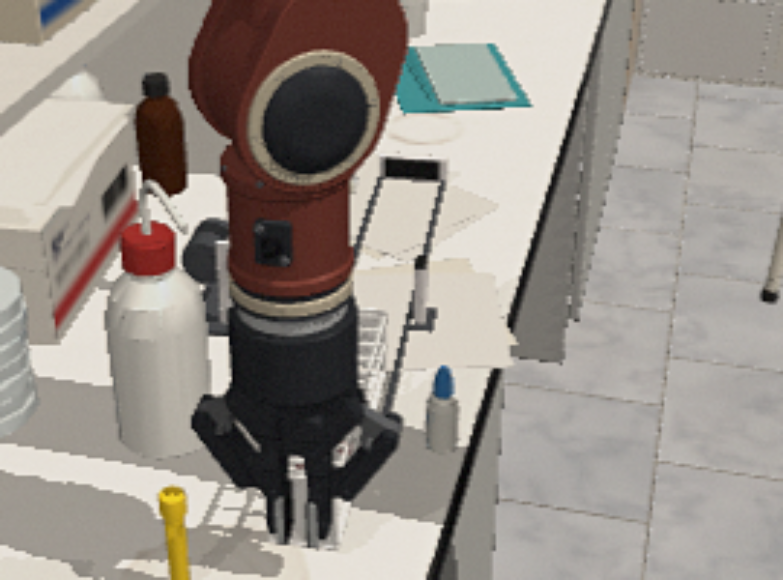

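View pics/t3.png

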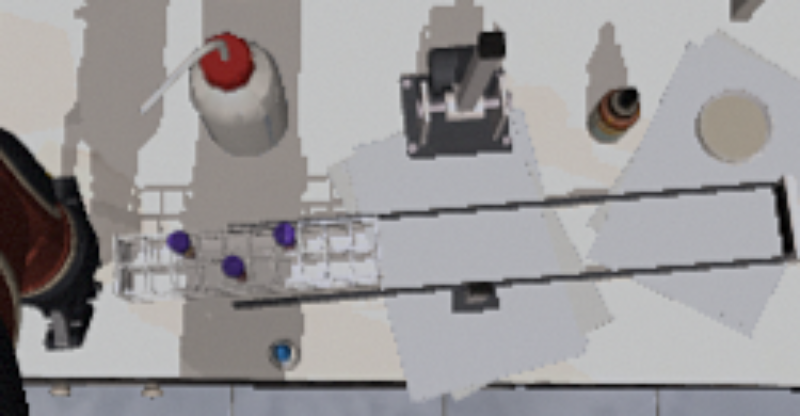

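The fingers are at (300,520) in the side view, behind the rack's end wall, with nothing touched. In the top view the barrier is raised and the three caps are at (178,240), (233,266) and (285,233). Pushing now.

```bash
python3 - <<'E'
from h import *
import cv2
for y in (280,220,160):
    arm.line_to(tip((-1,y,31),0),0.09); print(y,np.round(arm.read_ft_force(),2))
print(arm.read_time())
cv2.imwrite("pics/s4.png",cv2.resize(snapshot("side")[100:300,130:400],None,fx=2.9,fy=2.9)); cv2.imwrite("pics/t4.png",cv2.resize(snapshot("top")[130:260,170:420],None,fx=3.2,fy=3.2))
E
```

```text
280 [-0.32  0.71  0.12]
220 [-0.39  0.45 -0.86]
160 [-0.33  0.92  0.29]
12.9167
```

View pics/s4.png

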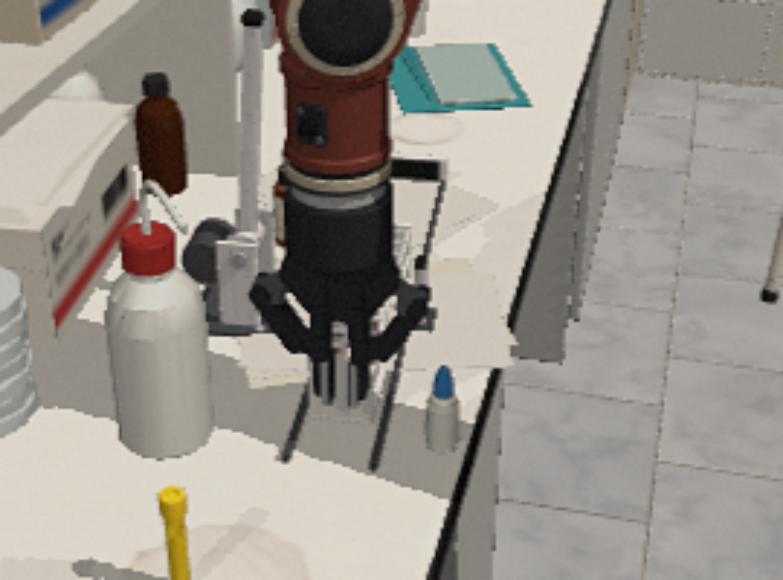

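View pics/t4.png

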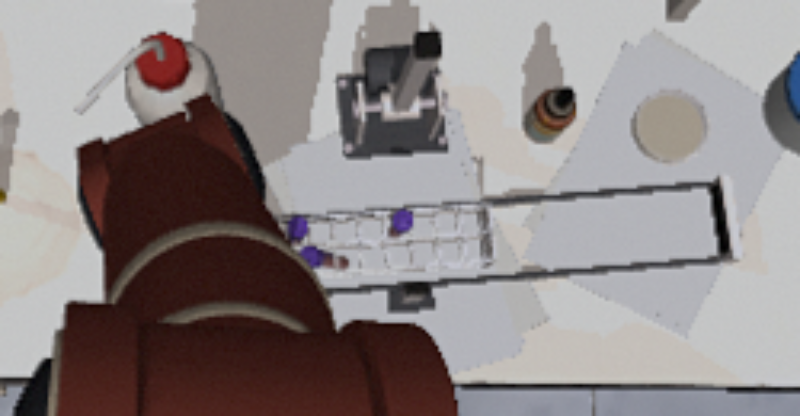

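```bash
python3 - <<'E'
from h import *
import cv2
t=snapshot("top");s=snapshot("side");cv2.imwrite("pics/t5.png",cv2.resize(t[180:235,240:340],None,fx=8,fy=8,interpolation=cv2.INTER_CUBIC));cv2.imwrite("pics/s5.png",cv2.resize(s[160:260,200:300],None,fx=6,fy=6,interpolation=cv2.INTER_CUBIC))
print(arm.read_ft_force())
E
```

```text
[-0.83825428  0.06565541  0.26121684]
```

View pics/t5.png

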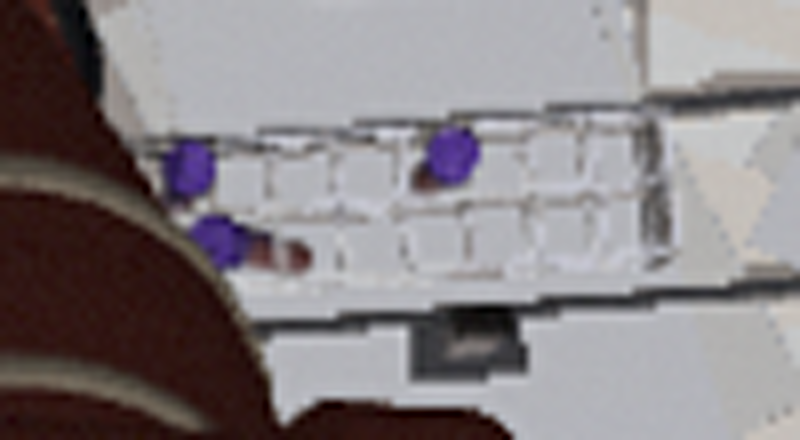

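View pics/s5.png

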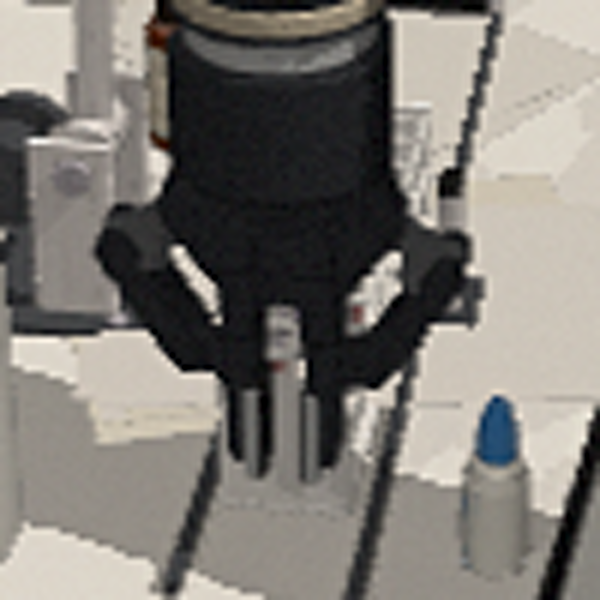

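```bash
python3 - <<'E'
from h import *
def P(a):return np.array([a[0]/8+240,a[1]/8+180])
f=back("top",P((297,257)),.008)
for z in(.07,.075,.08,.084):
    c=back("top",P((215,241)),z); d=c-f; print(z,d,np.linalg.norm(d[:2]),np.arctan2(np.linalg.norm(d[:2]),d[2]))
for cap in((453,155),(190,166),(215,241)):
    c=back("top",P(cap),.082); dg=Rg.inv().apply(c-[G[0],G[1],0]); print(cap,"gate cap",dg.round(4), "foot px if upright",(proj("top",[c[0],c[1],.006])-[240,180])*8)
for cap in((115,242),(170,267),(220,235)):
    c=back("top",T(cap),.082);print("initially",Rg.inv().apply(c-[G[0],G[1],0]).round(4))
print((Rg.inv().apply(arm.read_tool_pos()-np.array([G[0],G[1],0]))))
E
```

```text
0.07 [-0.00335052  0.02771509  0.062     ] 0.02791687808797248 0.4230802874559685
0.075 [-0.0040301   0.02775113  0.067     ] 0.028042237514761644 0.3963870009154648
0.08 [-0.00470967  0.02778718  0.072     ] 0.028183476219853187 0.37310290149661923
0.084 [-0.00525333  0.02781602  0.076     ] 0.028307741438767436 0.3565509929529694
(453, 155) gate cap [0.0091 0.0072 0.082 ] foot px if upright [432.78388478 192.28836374]
(190, 166) gate cap [0.012  0.0883 0.082 ] foot px if upright [190.03198455 202.430905  ]
(215, 241) gate cap [-0.0118  0.0825  0.082 ] foot px if upright [213.09929192 271.79655331]
initially [0.0109 0.2313 0.082 ]
initially [-0.0117  0.1901  0.082 ]
initially [0.0101 0.1503 0.082 ]
[-0.00100414  0.16055776  0.10400288]
```

```bash
python3 - <<'E'
from h import *
import cv2
arm.line_to(tip((-1,185,31),0),0.15)
arm.line_to(tip((-1,215,190),0),0.3)
arm.movep(tip((-60,330,190),0),quat(0,1))
print(arm.read_time())
t=snapshot("top");s=snapshot("side");cv2.imwrite("pics/t6.png",cv2.resize(t[180:235,220:330],None,fx=7,fy=7,interpolation=cv2.INTER_CUBIC));cv2.imwrite("pics/s6.png",cv2.resize(s[150:260,190:300],None,fx=5.4,fy=5.4,interpolation=cv2.INTER_CUBIC))
E
```

```text
14.7083
```

View pics/t6.png

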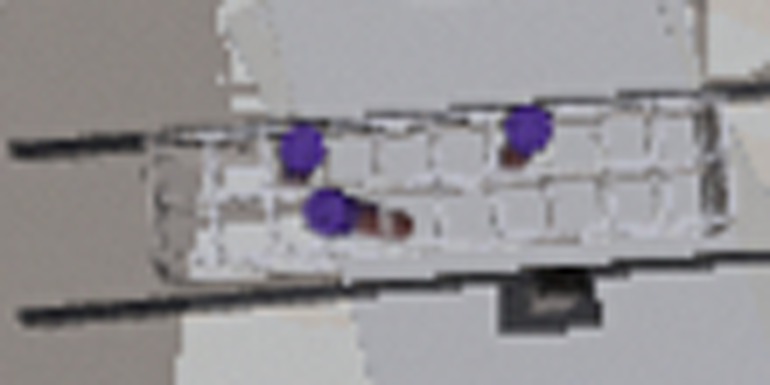

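View pics/s6.png

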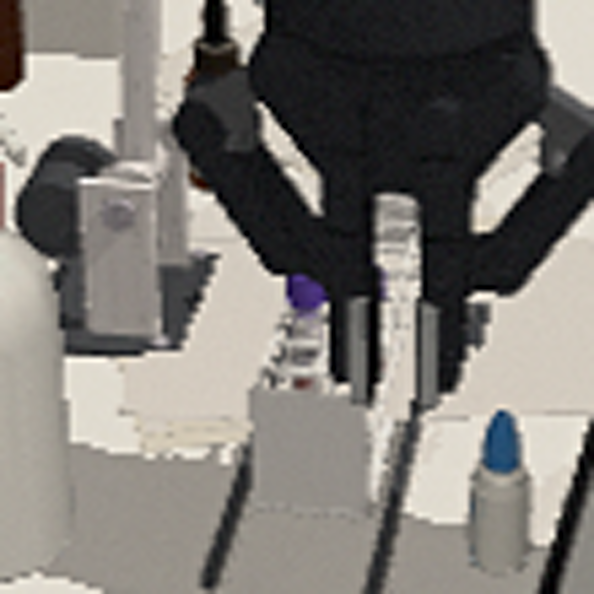

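```bash
python3 - <<'E'
from h import *
import cv2
arm.movep([.30,.35,.42],quat(0,1))
print(arm.read_time())
s=snapshot("side");cv2.imwrite("pics/s7.png",cv2.resize(s[150:250,190:290],None,fx=6,fy=6,interpolation=cv2.INTER_CUBIC))
E
```

```text
15.9833
```

View pics/s7.png

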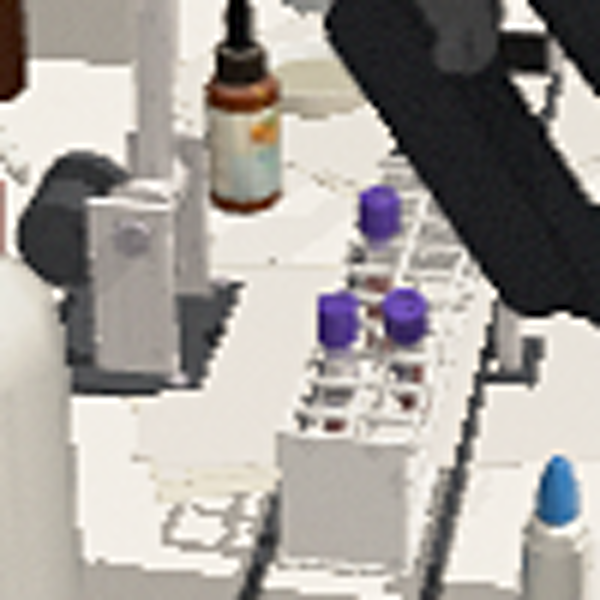

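Tube_2, the near-side one with its cap at (405,315), leans about 0.35 rad toward +y; the other two are upright. I'll nudge its cap upright with the shut fingertips before pushing on, and push more gently after that.

```bash
python3 - <<'E'
from h import *
import cv2
q=quat(0,1)
arm.move_gripper(0.0)
arm.movep(tip((-18,128,190),0),q)
arm.line_to(tip((-18,128,66),0),0.2)
print(np.round(arm.read_ft_force(),2))
for y in(105,95,85,75):
    arm.line_to(tip((-18,y,66),0),0.04); print(y,np.round(arm.read_ft_force(),2))
print(arm.read_time())
t=snapshot("top");cv2.imwrite("pics/t8.png",cv2.resize(t[180:235,220:330],None,fx=7,fy=7,interpolation=cv2.INTER_CUBIC))
s=snapshot("side");cv2.imwrite("pics/s8.png",cv2.resize(s[150:250,190:290],None,fx=6,fy=6,interpolation=cv2.INTER_CUBIC))
E
```

```text
[0.41 0.2  0.89]
105 [-0.48  0.25 -0.03]
95 [-0.08  0.63  0.03]
85 [-0.22 -0.03 -1.11]
75 [-0.51 -0.66  0.48]
20.8083
```

View pics/t8.png

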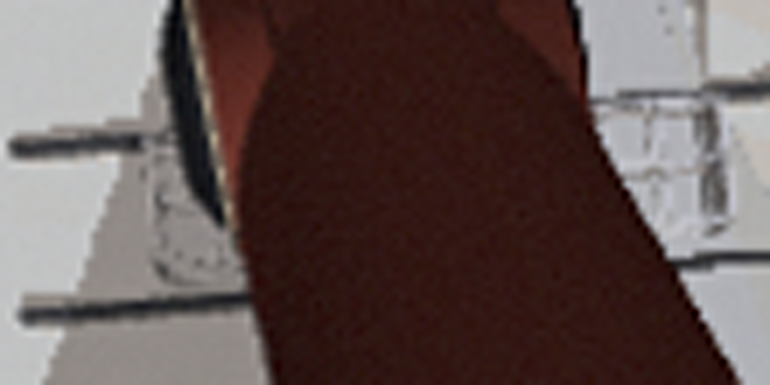

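View pics/s8.png

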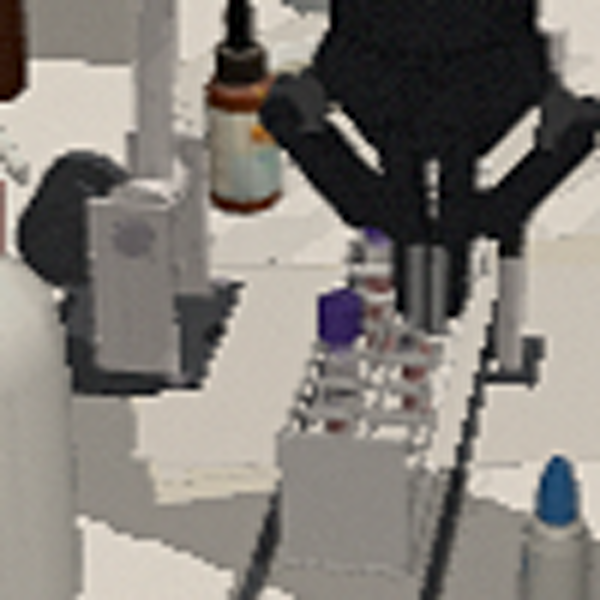

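```bash
python3 - <<'E'
from h import *
import cv2
q=quat(0,1)
arm.line_to(tip((-18,66,66),0),0.04); print(np.round(arm.read_ft_force(),2))
arm.pause(.2)
arm.line_to(tip((-18,95,66),0),0.05)
arm.line_to(tip((-10,120,150),0),0.3)
arm.line_to(tip((-40,240,150),0),0.3)
print(arm.read_time())
t=snapshot("top");cv2.imwrite("pics/t9.png",cv2.resize(t[180:235,220:330],None,fx=7,fy=7,interpolation=cv2.INTER_CUBIC))
E
```

```text
[-0.38  0.05 -1.04]
23.2167
```

View pics/t9.png

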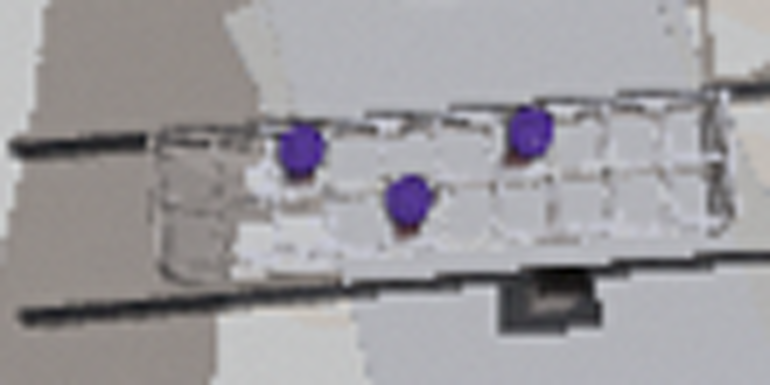

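The caps at (303,150), (409,200) and (530,132) are all upright again and back in line. Now one slow, continuous push.

```bash
python3 - <<'E'
from h import *
import cv2
q=quat(0,1)
arm.line_to(tip((-1,190,60),0),0.25)
arm.move_gripper(0.15)
arm.line_to(tip((-1,185,31),0),0.15)
arm.line_to(tip((-1,164,31),0),0.04)
print(arm.read_time(),np.round(arm.read_ft_force(),2))
arm.line_to(tip((-1,60,31),0),0.025)
print(arm.read_time(),np.round(arm.read_ft_force(),2))
s=snapshot("side");cv2.imwrite("pics/s10.png",cv2.resize(s[120:230,190:300],None,fx=5.4,fy=5.4,interpolation=cv2.INTER_CUBIC))
t=snapshot("top");cv2.imwrite("pics/t10.png",cv2.resize(t[130:260,240:420],None,fx=4.4,fy=4.4,interpolation=cv2.INTER_CUBIC))
E
```

```text
25.1667 [-0.72  1.21 -1.12]
29.475 [-1.29  1.26  0.5 ]
```

View pics/t10.png

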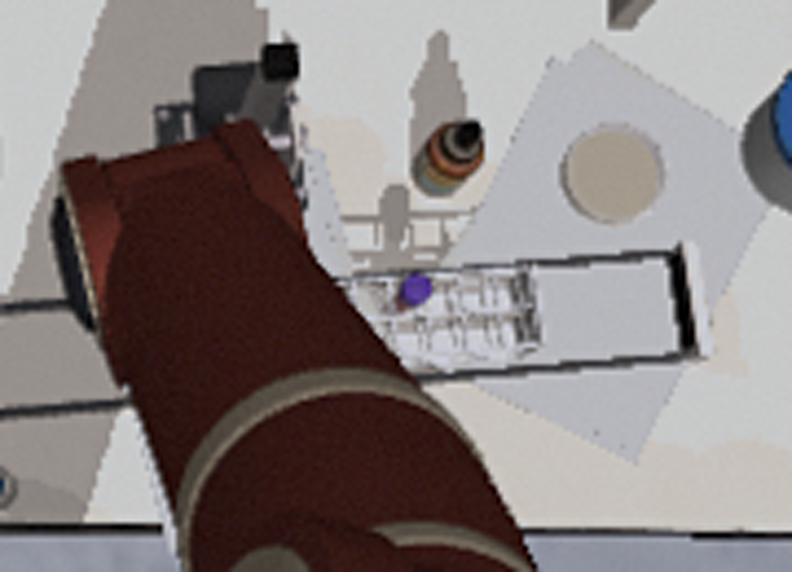

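View pics/s10.png

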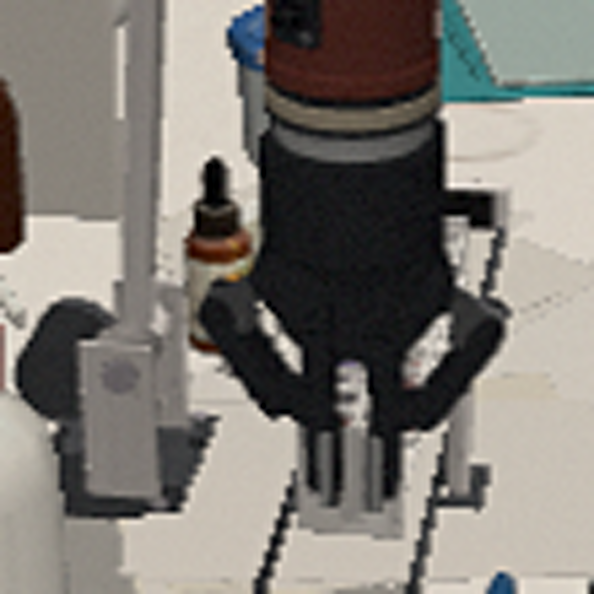

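```bash
python3 - <<'E'
from h import *
f=lambda p:np.array([p[0]/4.4+240,p[1]/4.4+130])
for p in((245,122),(65,165),(300,215),(280,60)):
  for z in(.27,.32,.37,.42): 
    c=back("top",f(p),z); print(p,z,Rg.inv().apply(c-[G[0],G[1],0]).round(3)[:2])
t=snapshot if 0 else 0
E
```

```text
(245, 122) 0.27 [0.063 0.021]
(245, 122) 0.32 [0.049 0.026]
(245, 122) 0.37 [0.035 0.032]
(245, 122) 0.42 [0.021 0.038]
(65, 165) 0.27 [0.049 0.103]
(65, 165) 0.32 [0.036 0.103]
(65, 165) 0.37 [0.023 0.103]
(65, 165) 0.42 [0.011 0.102]
(300, 215) 0.27 [0.018 0.   ]
(300, 215) 0.32 [0.007 0.007]
(300, 215) 0.37 [-0.003  0.015]
(300, 215) 0.42 [-0.014  0.022]
(280, 60) 0.27 [0.091 0.002]
(280, 60) 0.32 [0.075 0.009]
(280, 60) 0.37 [0.059 0.016]
(280, 60) 0.42 [0.043 0.023]
```

```bash
python3 - <<'E'
from h import *
import cv2
arm.line_to(tip((-4,12,31),0),0.025)
print(arm.read_time(),np.round(arm.read_ft_force(),2))
s=snapshot("side");cv2.imwrite("pics/s11.png",cv2.resize(s[60:230,170:320],None,fx=3.5,fy=3.5,interpolation=cv2.INTER_CUBIC))
E
```

```text
31.65 [-0.91  2.42  0.25]
```

View pics/s11.png

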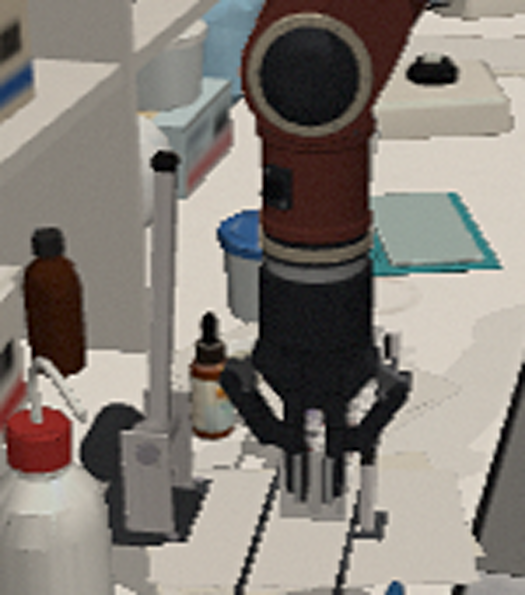

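The wrist clears the raised bar comfortably: bar at x≈165, wrist at 245 or more. Finishing the push.

```bash
python3 - <<'E'
from h import *
import cv2
arm.line_to(tip((-4,-25,31),0),0.025); f0=arm.read_ft_force(); print(np.round(f0,2))
for y in range(-28,-53,-3):
    arm.line_to(tip((-4,y,31),0),0.03); f=np.array(arm.read_ft_force()); print(y,np.round(f,2))
    if f[1]>5: break
print(arm.read_time())
s=snapshot("side");cv2.imwrite("pics/s12.png",cv2.resize(s[60:230,170:320],None,fx=3.5,fy=3.5,interpolation=cv2.INTER_CUBIC))
t=snapshot("top");cv2.imwrite("pics/t12.png",cv2.resize(t[130:260,240:420],None,fx=4.4,fy=4.4,interpolation=cv2.INTER_CUBIC))
E
```

```text
[0.41 0.5  0.01]
-28 [-0.26 -0.08  0.02]
-31 [ 0.09  0.28 -1.16]
-34 [ 0.57  0.23 -0.66]
-37 [-0.85  1.23  0.38]
-40 [-1.84  6.46  2.87]
34.5833
```

View pics/t12.png

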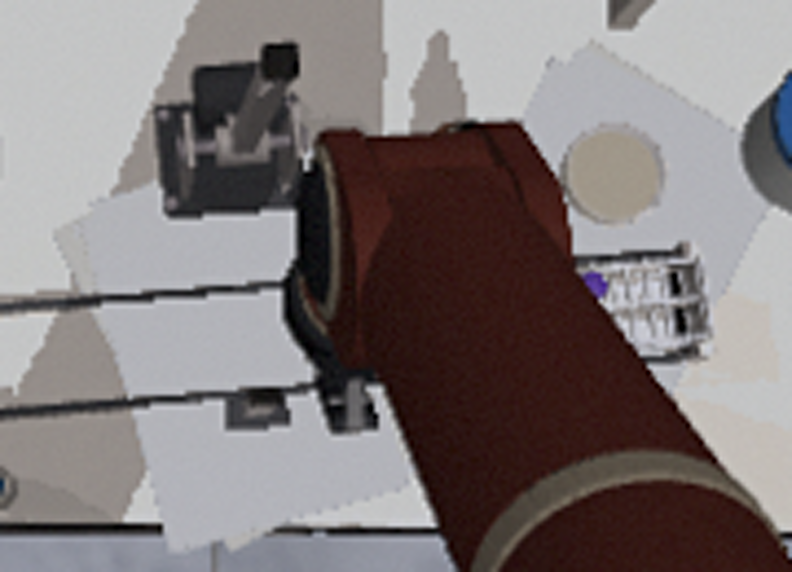

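```bash
python3 - <<'E'
from h import *
import cv2
arm.line_to(tip((-4,-20,31),0),0.05)
arm.line_to(tip((-30,60,180),0),0.25)
arm.movep([.30,.30,.42],quat(0,1))
print(arm.read_time())
s=snapshot("side");cv2.imwrite("pics/s13.png",cv2.resize(s[60:230,170:320],None,fx=3.5,fy=3.5,interpolation=cv2.INTER_CUBIC))
t=snapshot("top");cv2.imwrite("pics/t13.png",cv2.resize(t[130:260,240:420],None,fx=4.4,fy=4.4,interpolation=cv2.INTER_CUBIC))
E
```

```text
37.9333
```

View pics/s13.png

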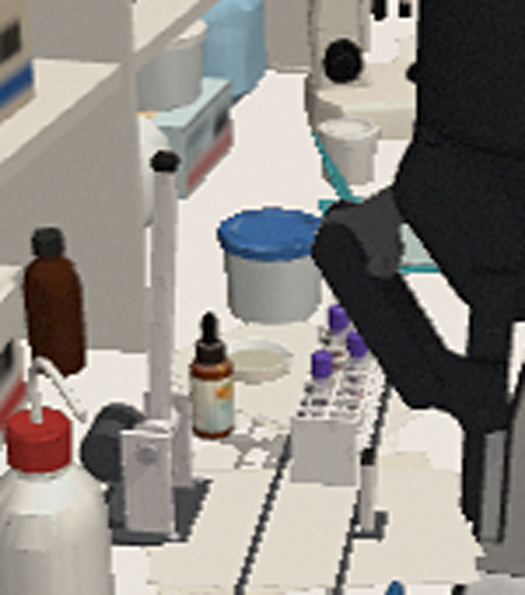

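View pics/t13.png

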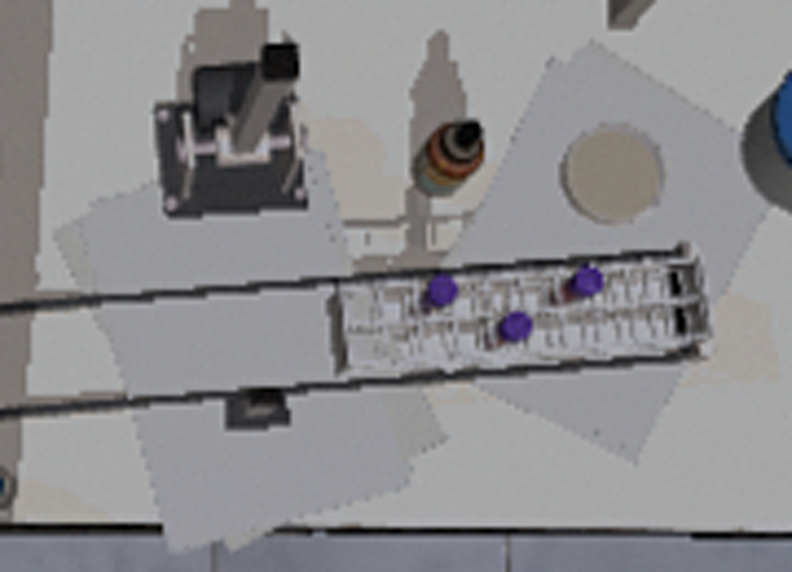

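```bash
python3 - <<'E'
from h import *
from station import ticket
for c,i in zip(((441,291),(515,326),(588,281)),((.0109,.2313),(-.0117,.1901),(.0101,.1503))):
    w=back("top",np.array([c[0]/4.4+240,c[1]/4.4+130]),.082); d=Rg.inv().apply(w-[G[0],G[1],0])[:2]; print(d.round(4),"rack y est",.1817+d[1]-i[1])
print(arm.read_time(),arm.read_ft_force())
ticket.finish_job()
E
```

```text
[ 0.0089 -0.1007] rack y est -0.15027719783514865
[-0.0141 -0.1394] rack y est -0.14784541196173184
[ 0.0081 -0.1833] rack y est -0.15191308870906767
38.0333 [-0.55837094  0.22971942  0.76076502]
the job is handed in; nothing more can be done
```

The barrier is raised and the rack stands against the end stop with its three tubes upright. I handed the job in at 38 s; no verdict is reported.

- **Barrier:** I raised it with the shut fingers tilted sideways under the bar. It went up to its stop by itself before the rack was touched, and it was still raised in the last pictures.
- **Rack:** I pushed it along the lane with the fingers until the stop resisted with about 6.5 N. Then I backed the arm off. From the tube caps I put the rack at gate y of about −0.148 to −0.152 m, and the limit is −0.142 m.
- **One problem, mended:** tube_2 leaned back about 0.35 rad during the first, faster push, probably from the jerk at contact. I nudged its cap upright with the fingertips and finished with a slow push. In the last pictures all three caps are evenly spaced and upright.
- **Bystanders:** the brown bottle and the dish look unmoved in the last pictures. The dropper looked unmoved halfway through, but it is only partly in view in the last ones.

One small disagreement: in the first measurement the tip of the barrier arm was about 5 mm off my fitted gate pose. It caused no trouble.

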